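# Index the culture dish to the third stop under the magnifier

## Robot

A 6-joint arm with a two-finger parallel gripper is mounted at the origin on a cart in front of the work surface, level with it; the furniture and walls round the work are solid. World frame = base frame: x ahead of the robot, y to its left, z up, the work surface at z = 0. Lengths are in m, angles in rad, forces in N, time in s.
With the tool pointing down it reaches from about 0.35 to 0.725 m from the base axis. Payload 6 kg.
Tool frame: the origin (TCP) lies at the centre of the arm's flange, where the gripper is bolted on; the fingertips stand ahead of it and the grasp point (between the pads) lies 155 mm ahead of it (tips_ahead is the z of the fingertips in the tool frame, in m); z points along the fingers, y is the line along which they close (so a half turn about z gives the same grasp; the last joint's range is limited). The gripper opens to 85 mm and grips with 20 to 120 N. Pads are 22 mm wide; open, the fingers measure 114 mm over their backs; the gripper's body (76 mm by 85 mm) begins 54 mm behind the grasp point. The pads swing forward as they close: fully open they stand 13 mm farther back than shut.
Start: joints at [1.594, 0.04, 0.085, 0, -1.615, -0.334], TCP at [0.183, 0.571, 0.405] pointing down, gripper open.
Joint ranges: [-2.56, 2.56], [-1.29, 2.01], [-1.08, 1.49], [-3.29, 1.98], [-2.81, -0.18], [-2.99, 2.99]. Speed limits (rad/s): [2.57, 2.57, 3.01, 3.14, 3.14, 3.14].

## Interface

Orientations are given as a unit quaternion [w, x, y, z].
In Python, from station import * gives the robot as it stands.
- The arm moves only by the tool send_rows, never from a script. Its argument "targets" is a list of rows, each an object with "delta_pos": the shift along the tool's x, y, z in m, a list of three; "angular": the turn, a rotation vector about the tool's x, y, z in degrees, a list of three; "grip": the opening, from 0 (shut) to 1 (fully open). A call has 1 to 5 rows; each row is the pose to reach, as a shift and turn from the pose commanded when the call began, along the tool's axes at that moment; what a row does not reach only later rows make up. A row lasts 1/12 s, in which the tool goes at most 41.7 mm and 7.16 degrees, less where a joint would pass 70% of its speed; a pose out of reach is approached as far as the arm can. A call with a gripper value outside its range is refused whole. The fingers move at their own pace and stop on an object; the grip force is fixed at half the most. Time passes only in rows, so rows that repeat a pose let the fingers close. It gives the time, the measured TCP pose, the force, the opening and the grip force at its end, in the units of the state.
- observe(): the state, without advancing time (a new reading comes with each control period).
- read_camera(name): name is "scene" or "side" or "wrist"; returns the picture (480x640x3 uint8, red, green, blue); there is no depth.
- camera_model(name): a dict with "vfov" (degrees; the focal length in pixels is half the picture's height over the tangent of half this angle, whatever the lens; pixels are square), "cx", "cy" (the principal point, pixels), "extrinsics" (4x4, takes a point from camera to world coordinates). Camera axes: x right, y up, looking along -z (the intrinsics and any distortion apply to the point x, -y, -z); pixel columns grow to the right and rows downward; lengths in m; the calibration is good to about 2 mm. A picture is of the moment at which its call begins: read the wrist's pose just before it. camera_model takes no time and is no camera call; for the wrist camera it gives the pose at the moment of the call.
- close_job(): hands the job in; it is judged then, once.
Trained networks look in the newest picture that a camera, given by its name, has taken for a name from the list of things; names that differ only in an ending like _2 or _b are one class to them, and where a whole thing is asked for, a point or a joint stands for the part that bears it (a point fixed in the world has none). Each returns a list of dicts, best first, with "conf" (0 to 1); they miss things now and then, are a little off and sometimes report something else, mostly with a low value. They report only what shows in the picture. A call takes as long as a camera call.
- recognise(camera, label): "extent" ([left, top, right, bottom] as shares, 0 to 1, of the picture: columns of its width, rows of its height, round what is visible of it).
- masks_of(camera, label): "mask" (480x640 bool, what is visible of it) and "extent" ([left, top, right, bottom] as shares, 0 to 1, of the picture: columns of its width, rows of its height, round what is visible of it).
The state is a dict: "time": time; "joint_pos": joint angles; "joint_vel": joint speeds; "tau": joint torques, N m; "ee_pos": TCP position; "ee_rot": TCP orientation; "wrist_force": force on the tool from outside, world axes, zero at the start; "wrist_torque": the same for the moment, N m; "opening": opening from 0.0 (shut) to 1.0 (fully open); "gripper_force": force on a finger pad.
Only numpy, scipy, OpenCV 4.12 (cv2) and the standard library are available. Lean on these libraries where they do the work, as an engineer would, in place of code of your own. Each camera call takes 0.05 s, during which the arm holds its last target. There are 200 camera calls.

## Task

The round magnifier is parked over the black indexing knob of the dish turner: take it by its blue pin and swing it all the way round to its stop, so that it is over the dish. Then grip the knob's bar and turn it clockwise (seen from above) by three clicks from where it stands, feeling each of the stops, without letting it click on to a fourth, and finish while still gripping the knob, holding it steady in the third stop. Leave the two small bottles beside it undisturbed.

Things in the scene. Friction and masses are not known exactly. Their poses are not given: they have to be found in the camera images.
- index_base: Pale grey, metal-topped dish turner fixed to the bench, 145 (x) x 250 (y) x 35 mm high; its origin is on the bench, 7.5 mm nearer the robot than the middle of its underside. In its frame: knob axis at x -20, y -70 mm; dish turntable axis (80 mm across, a petri dish on it, top of the dish at z 55) at x -20, y +70; magnifier post at x +60, y 0, 98 mm high. x points away from the robot at yaw 0, z up. Sixteen dial marks lie round the knob, the home one longer and red.
- lens_arm (a joint): Swing of the magnifier arm about its upright post, rad. 0 = lens (80 mm across, underside at z 83, top at z 93) centred over the knob, which it blocks; grows clockwise seen from above, to 1.438 at the end stop = lens centred over the dish. It starts anywhere from 0 to 0.3. Stiff hinge (about 0.06 N m of friction): it stays where it is left.
- lens_pin (a point): Middle of the upright blue pin at the free end of the magnifier arm by which it is swung: 14 mm across, round, free height 48 mm (z 92 to 140 mm; this point is at z 117). It moves on a circle of radius 155 mm about lens_pivot.
- lens_pivot (a point): Point on the upright hinge axis of the magnifier arm (z 83 mm).
- index_knob (a joint): Angle of the knob, rad; 0 = home stop, where it starts (white line on the bar at the red mark); grows clockwise seen from above. Sixteen spring-like stops to the turn, one every 22.5 degrees = 0.3927 rad: first 0.393, second 0.785, third 1.178, fourth 1.571. Between stops up to about 0.15 N m pushes it to the nearest stop; half-way it clicks over. The dish turns along with it. It can turn from -0.59 to 2.75.
- knob_bar (a point): Black bar handle of the knob: 44 mm long (its own x; white line on top at its -x half), 14 mm thick (y), 30 mm high (z 47 to 77 mm above the bench). This point is its centre, on the knob's upright axis. Its yaw turns with the knob. Grip it across the 14 mm thickness once the magnifier is clear. Below it is a round skirt, 48 mm across.
- oil_amber: Small amber bottle with a black cap, 31 mm across, 62 mm tall, standing loose to the left of the dish turner; origin at its foot. Leave alone.
- dropper_white: Small white dropper bottle with a green band, 27 mm across, 66 mm tall, standing loose to the left of the dish turner, nearer the robot; origin at its foot. Leave alone.

How it is judged:
By the outcome, as a careful person would: the job done as asked, in the order asked, and still so for the second after the job is handed in, while the arm keeps its last pose, push and grip.
It also fails if it takes over 51 s, if anything falls off the work surface, if the arm or the gripper's body presses on something with over 40 N, if the wrist force passes 120 N, or if a joint passes its speed limit or range.

## Working session

There is one attempt and no reset: what is moved stays moved. The work goes in short steps, Python scripts to look and compute and a tool call to move; the robot and the scene stay as the last step left them, time stands still between calls to the robot, and variables do not carry over. Pictures are saved under pics/ and viewed, at most 10 in all, crops included, and the job is handed in when it is done.

Besides the shell and the picture viewer there is one more tool, called in YAML: its name, and indented under it one key for each argument. send_rows: Moves the arm, as the interface text tells. Its arguments: {"type":"object","properties":{"targets":{"type":"array"}},"required":["targets"]}

```bash
mkdir -p pics; ls
python3 - <<'E'
from station import *
import cv2,numpy as np
s=observe();print(s)
for c in ["scene","side"]:
    im=read_camera(c);cv2.imwrite(f"pics/{c}0.png",im[:,:,::-1])
    m=camera_model(c);print(c,{k:(np.round(v,3).tolist() if k=='extrinsics' else v) for k,v in m.items()})
    for l in ["index_base","lens_pin","knob_bar","oil_amber","dropper_white"]:
        print(l,[(round(d['conf'],2),(np.array(d['extent'])*[640,480,640,480]).round(1).tolist()) for d in recognise(c,l)[:2]])
E
```

```text
pics
{'time': 0.0, 'joint_pos': array([ 1.59373087e+00,  4.08232828e-02,  8.38165559e-02, -4.93364144e-04,
       -1.61548887e+00, -3.33708417e-01]), 'joint_vel': array([-0.00029739, -0.00028943,  0.00037483,  0.00028688,  0.00101497,
        0.0005402 ]), 'tau': array([ 1.20170612e-04, -3.68203712e+01,  3.47417414e+01,  6.93218172e+00,
       -5.49501245e-03, -4.55562414e-06]), 'ee_pos': array([0.18336193, 0.57127587, 0.40366942]), 'ee_rot': array([ 8.79873834e-04,  9.87953008e-01, -1.54751644e-01, -9.18310122e-05]), 'wrist_force': array([0.60546199, 0.8574299 , 0.63763813]), 'wrist_torque': array([-0.01395288, -0.02376717,  0.11129983]), 'gripper_force': 0.0, 'opening': 0.9986507848521373}
scene {'vfov': 43.87688712939531, 'cx': 321.793320276461, 'cy': 240.30206226057717, 'extrinsics': [[0.799, 0.372, -0.473, 0.195], [-0.601, 0.509, -0.616, -0.806], [0.012, 0.777, 0.63, 0.631], [0.0, 0.0, 0.0, 1.0]]}
index_base [(0.87, [254.7, 250.2, 441.4, 413.6])]
lens_pin [(0.83, [319.7, 261.8, 388.2, 363.6])]
knob_bar [(0.94, [345.6, 350.3, 374.7, 371.4])]
oil_amber [(0.96, [288.1, 221.0, 305.1, 260.2])]
dropper_white [(0.65, [252.5, 245.6, 266.9, 282.0])]
side {'vfov': 56.41061437360614, 'cx': 317.3064107944872, 'cy': 242.16540938881232, 'extrinsics': [[0.91, 0.209, -0.357, 0.269], [-0.414, 0.448, -0.792, -0.944], [-0.006, 0.869, 0.495, 0.5], [0.0, 0.0, 0.0, 1.0]]}
index_base [(0.8, [281.2, 250.0, 409.4, 359.0])]
lens_pin [(0.82, [312.0, 250.1, 374.2, 308.5]), (0.64, [281.4, 250.6, 406.8, 359.9])]
knob_bar [(0.96, [322.0, 306.2, 350.8, 324.8])]
oil_amber [(0.92, [311.7, 225.5, 328.0, 257.6])]
dropper_white [(0.75, [280.1, 240.6, 298.6, 262.4])]
```

Run:
```python
import cv2
a=cv2.imread("pics/scene0.png")[200:430,220:480];b=cv2.imread("pics/side0.png")[210:380,250:440]
cv2.imwrite("pics/a.png",cv2.resize(a,None,fx=2.6,fy=2.6,interpolation=3))
cv2.imwrite("pics/b.png",cv2.resize(b,None,fx=3.4,fy=3.4,interpolation=3))
```

```text
(no output)
```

View pics/a.png

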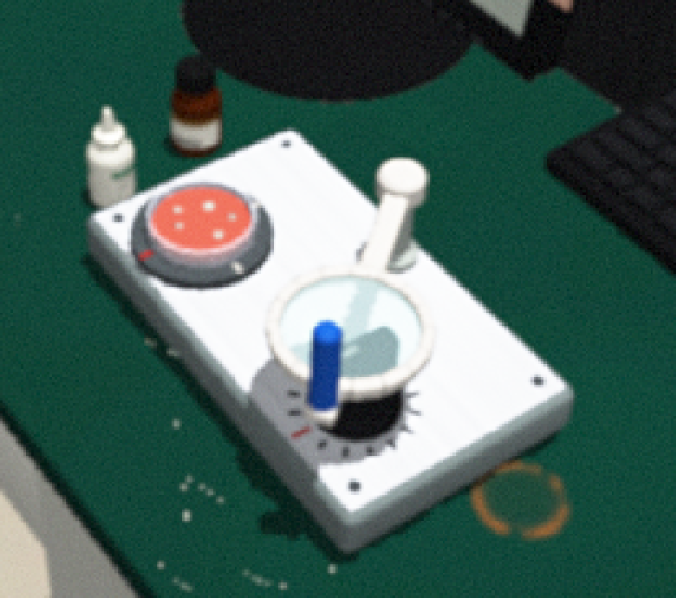

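View pics/b.png

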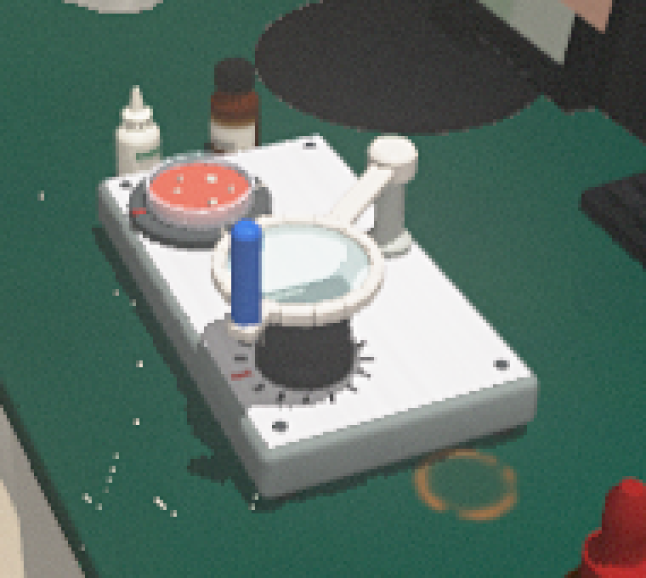

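View pics/scene0.png

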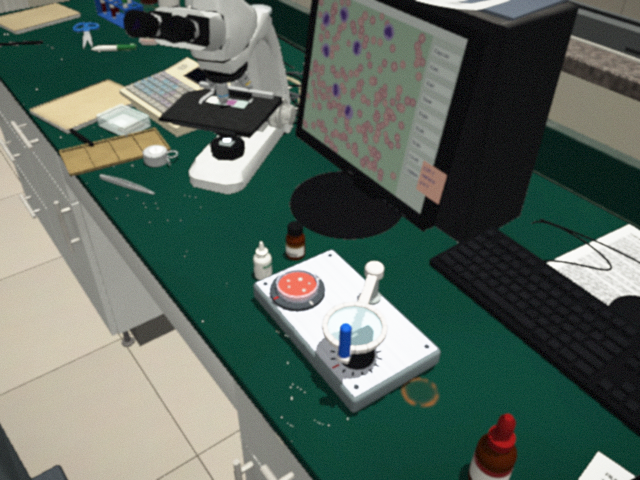

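The views show the turner with the blue pin top at about (346,326) in scene. The post is up and to the right of it, the dish to the left, and the bottles stand beyond the dish end. Next I'll fit the base pose from the screws, post, dish and pin.

```bash
cat > h.py <<'E'
from station import *
import cv2,numpy as np
from scipy.optimize import least_squares
def proj(m,P):
    P=np.atleast_2d(P);E=np.array(m['extrinsics']);p=(P-E[:3,3])@E[:3,:3]
    f=240/np.tan(np.radians(m['vfov'])/2)
    return np.c_[m['cx']+f*p[:,0]/-p[:,2], m['cy']+f*p[:,1]/p[:,2]]
def world(b,P):
    c,s=np.cos(b[2]),np.sin(b[2]);P=np.atleast_2d(P)
    return np.c_[b[0]+c*P[:,0]-s*P[:,1], b[1]+s*P[:,0]+c*P[:,1],P[:,2]]
def pin(q,z=.117):
    a=np.arctan2(-.07,-.08)-q
    return np.array([.06+.155*np.cos(a),.155*np.sin(a),z])
E
python3 - <<'E'
from h import *
sc=np.array([[354,485],[538,380],[286,143],[118,217],[402,172],[202,218],[325,363]])/2.6+[220,200]
si=np.array([[280,426],[501,364],[309,146],[125,184],[393,150],[200,183],[246,274]])/3.4+[250,210]
ms=[camera_model("scene"),camera_model("side")]
def pts(p):
    d=p[4];e=p[5]
    return world(p[:3],[[-.065+d,-.125+e,.035],[.08-d,-.125+e,.035],[.08-d,.125-e,.035],[-.065+d,.125-e,.035],[.06,0,.098],[-.02,.07,.055],pin(p[3])])
f=lambda p:np.r_[(proj(ms[0],pts(p))-sc).ravel(),(proj(ms[1],pts(p))-si).ravel()]
r=least_squares(f,[.45,-.1,0,.1,.012,.012]);print(r.x.round(4),np.degrees(r.x[2]));print(r.fun.round(1).reshape(-1,2))
b=r.x
for q in np.linspace(b[3],1.438,9):print(round(q,2),world(b,pin(q)).round(3))
print('knob',world(b,[-.02,-.07,.062]),'post',world(b,[.06,0,.083]),'dish',world(b,[-.02,.07,.05]))
E
```

```text
[ 0.5601 -0.3673 -0.0439  0.0441  0.0151  0.0155] -2.5161256341888394
[[-0.3  0.5]
 [-0.8  0.6]
 [-0.2  1. ]
 [-0.3  1. ]
 [-0.4 -0.5]
 [-0.8 -1.8]
 [-0.3 -0.4]
 [ 0.6  1. ]
 [ 0.7  0.9]
 [ 0.7  0.4]
 [ 0.6  0.9]
 [ 0.4 -1.2]
 [ 0.2 -0.6]
 [ 0.8 -0.9]]
0.04 [[ 0.495 -0.461  0.117]]
0.22 [[ 0.481 -0.438  0.117]]
0.39 [[ 0.471 -0.413  0.117]]
0.57 [[ 0.466 -0.387  0.117]]
0.74 [[ 0.465 -0.36   0.117]]
0.92 [[ 0.469 -0.333  0.117]]
1.09 [[ 0.478 -0.308  0.117]]
1.26 [[ 0.491 -0.284  0.117]]
1.44 [[ 0.508 -0.263  0.117]]
knob [[ 0.53701178 -0.43637934  0.062     ]] post [[ 0.62000769 -0.36995887  0.083     ]] dish [[ 0.54315786 -0.29651431  0.05      ]]
```

```bash
cat >> h.py <<'E'
def ray(m,uv,z):
    E=np.array(m['extrinsics']);f=240/np.tan(np.radians(m['vfov'])/2)
    d=E[:3,:3]@[(uv[0]-m['cx'])/f,-(uv[1]-m['cy'])/f,-1];return E[:3,3]+d*(z-E[2,3])/d[2]
E
python3 - <<'E'
from h import *
m=camera_model("scene")
for n,uv,z in [("micro base front",(215,190),0),("micro base r",(290,125),0),("eyepiece",(140,25),.3),("eyepiece",(140,25),.2),("monitor foot",(350,235),0),("monitor corner",(440,225),.1),("tray",(60,165),0),("cup",(155,155),0),("edge",(150,300),0),("mon left low",(300,140),.1)]:print(n,z,ray(m,uv,z).round(3))
print(world([.56,-.367,-.044],[0,0,0]))
E
```

```text
micro base front 0 [0.598 0.049 0.   ]
micro base r 0 [0.856 0.175 0.   ]
eyepiece 0.3 [0.537 0.117 0.3  ]
eyepiece 0.2 [0.64  0.396 0.2  ]
monitor foot 0 [ 0.717 -0.206  0.   ]
monitor corner 0.1 [ 0.756 -0.36   0.1  ]
tray 0 [0.394 0.305 0.   ]
cup 0 [0.561 0.231 0.   ]
edge 0 [ 0.377 -0.15   0.   ]
mon left low 0.1 [ 0.734 -0.036  0.1  ]
[[ 0.56  -0.367  0.   ]]
```

send_rows:
  targets:
    - {"delta_pos":[0.025,0.031,0],"angular":[0,0,0],"grip":1}
    - {"delta_pos":[0.05,0.062,0],"angular":[0,0,0],"grip":1}
    - {"delta_pos":[0.075,0.094,0],"angular":[0,0,0],"grip":1}
    - {"delta_pos":[0.1,0.125,0],"angular":[0,0,0],"grip":1}
    - {"delta_pos":[0.125,0.156,0],"angular":[0,0,0],"grip":1}

```text
time: 1.02
ee_pos: [0.255, 0.3827, 0.4047]
ee_rot: [-0.0, 0.988, -0.154, 0.0]
wrist_force: [0.8, -0.1, 0.3]
opening: 1.002
gripper_force: 0.0
```

send_rows:
  targets:
    - {"delta_pos":[0.025,0.031,0],"angular":[0,0,0],"grip":1}
    - {"delta_pos":[0.05,0.062,0],"angular":[0,0,0],"grip":1}
    - {"delta_pos":[0.075,0.094,0],"angular":[0,0,0],"grip":1}
    - {"delta_pos":[0.1,0.125,0],"angular":[0,0,0],"grip":1}
    - {"delta_pos":[0.125,0.156,0],"angular":[0,0,0],"grip":1}

```text
time: 1.43
ee_pos: [0.326, 0.1957, 0.4051]
ee_rot: [-0.001, 0.988, -0.154, 0.0]
wrist_force: [2.0, 0.5, -0.5]
opening: 0.999
gripper_force: 0.0
```

send_rows:
  targets:
    - {"delta_pos":[0.025,0.031,0],"angular":[0,0,0],"grip":1}
    - {"delta_pos":[0.05,0.062,0],"angular":[0,0,0],"grip":1}
    - {"delta_pos":[0.075,0.094,0],"angular":[0,0,0],"grip":1}
    - {"delta_pos":[0.1,0.125,0],"angular":[0,0,0],"grip":1}
    - {"delta_pos":[0.125,0.156,0],"angular":[0,0,0],"grip":1}

```text
time: 1.85
ee_pos: [0.3972, 0.0088, 0.4054]
ee_rot: [-0.001, 0.988, -0.155, 0.001]
wrist_force: [2.0, 1.2, 0.1]
opening: 0.999
gripper_force: 0.0
```

send_rows:
  targets:
    - {"delta_pos":[0.02,0.035,0],"angular":[0,0,0],"grip":1}
    - {"delta_pos":[0.04,0.07,0],"angular":[0,0,0],"grip":1}
    - {"delta_pos":[0.06,0.105,0],"angular":[0,0,0],"grip":1}
    - {"delta_pos":[0.08,0.14,0],"angular":[0,0,0],"grip":1}
    - {"delta_pos":[0.1,0.175,0],"angular":[0,0,0],"grip":1}

```text
time: 2.27
ee_pos: [0.4388, -0.1885, 0.4051]
ee_rot: [-0.0, 0.988, -0.155, 0.001]
wrist_force: [1.2, 0.9, 0.1]
opening: 0.999
gripper_force: 0.0
```

send_rows:
  targets:
    - {"delta_pos":[0.02,0.035,0.01],"angular":[0,0,0],"grip":1}
    - {"delta_pos":[0.04,0.07,0.02],"angular":[0,0,0],"grip":1}
    - {"delta_pos":[0.06,0.105,0.03],"angular":[0,0,0],"grip":1}
    - {"delta_pos":[0.08,0.14,0.04],"angular":[0,0,-6],"grip":1}
    - {"delta_pos":[0.1,0.175,0.05],"angular":[0,0,-12],"grip":1}

```text
time: 2.68
ee_pos: [0.4806, -0.3857, 0.3542]
ee_rot: [0.0, 0.999, -0.048, 0.0]
wrist_force: [0.9, 0.9, 0.7]
opening: 0.999
gripper_force: 0.0
```

Run:
```python
from h import *
s=observe();print(s['time'],s['ee_pos'],s['ee_rot'],s['joint_pos'].round(2),s['joint_vel'].round(2))
m=camera_model("wrist");im=read_camera("wrist");cv2.imwrite("pics/w1.png",im[:,:,::-1])
print(proj(m,[[.495,-.461,.117],[.495,-.461,.14],[.537,-.436,.077]]),m['vfov'],np.round(m['extrinsics'],3).tolist())
for l in ["lens_pin","knob_bar"]:
    print(l,[(round(d['conf'],2),(np.array(d['extent'])*[640,480,640,480]).round(1).tolist()) for d in recognise("wrist",l)[:2]])
```

```text
2.6833 [ 0.48063522 -0.38565857  0.35420221] [ 1.03996250e-04  9.98825165e-01 -4.84588156e-02  1.47300771e-04] [-0.35  0.08  0.04  0.   -1.53  1.83] [-0.73  0.99  0.81  0.    0.18  1.99]
[[457.77762549 213.20651276]
 [473.35802814 224.14705439]
 [395.68971578 136.08451793]] 63.572728379711855 [[-0.096, 0.956, 0.278, 0.551], [-0.995, -0.092, -0.027, -0.393], [0.0, -0.28, 0.96, 0.324], [0.0, 0.0, 0.0, 1.0]]
lens_pin [(0.92, [244.3, 0.0, 484.4, 240.6])]
knob_bar []
```

View pics/w1.png

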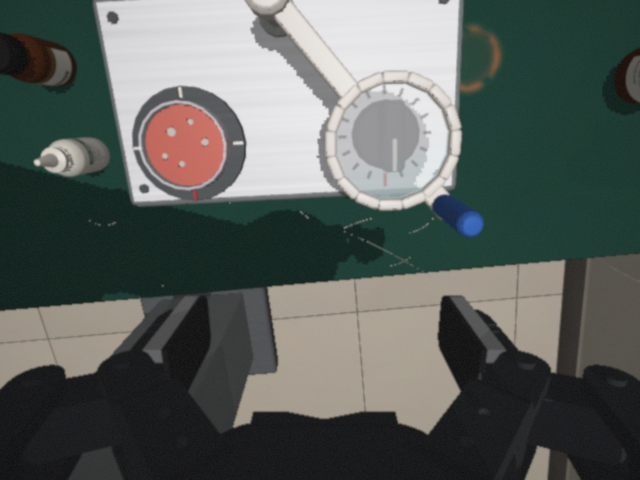

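The wrist view shows the pin top at (470,223), against (473,224) predicted. The white line points at the red mark, so the fit is good. Now over the pin, down, and grip.

send_rows:
  targets:
    - {"delta_pos":[0.011,0.037,0],"angular":[0,0,0],"grip":1}
    - {"delta_pos":[0.0215,0.0735,0],"angular":[0,0,0],"grip":1}
    - {"delta_pos":[0.0215,0.0735,0.03],"angular":[0,0,0],"grip":0.8}
    - {"delta_pos":[0.0215,0.0735,0.055],"angular":[0,0,0],"grip":0.6}
    - {"delta_pos":[0.0215,0.0735,0.079],"angular":[0,0,0],"grip":0.5}

```text
time: 3.25
ee_pos: [0.4949, -0.4584, 0.2754]
ee_rot: [0.0, 0.999, -0.051, 0.001]
wrist_force: [0.2, -0.2, 0.4]
opening: 0.604
gripper_force: 0.0
```

send_rows:
  targets:
    - {"delta_pos":[0,0,0],"angular":[0,0,0],"grip":0.3}
    - {"delta_pos":[0,0,0],"angular":[0,0,0],"grip":0.1}
    - {"delta_pos":[0,0,0],"angular":[0,0,0],"grip":0}
    - {"delta_pos":[0,0,0],"angular":[0,0,0],"grip":0}
    - {"delta_pos":[0,0,0],"angular":[0,0,0],"grip":0}

```text
time: 3.67
ee_pos: [0.495, -0.4587, 0.2787]
ee_rot: [0.001, 0.999, -0.05, 0.002]
wrist_force: [-0.2, 0.6, 2.6]
opening: 0.144
gripper_force: 59.1
```

Run:
```python
from h import *
s=observe();print(s['time'],s['ee_pos'],s['ee_rot'],s['wrist_force'],s['wrist_torque'],s['opening'],s['gripper_force'])
m=camera_model("wrist");im=read_camera("wrist");cv2.imwrite("pics/w2.png",im[:,:,::-1])
```

```text
3.6667 [ 0.4949859  -0.45873133  0.27874642] [ 0.00117305  0.99872284 -0.05048525  0.00159795] [-0.15850982  0.56920012  2.5583262 ] [0.14241158 0.24879648 0.04956344] 0.14444280767167222 59.07184257841436
```

View pics/w2.png

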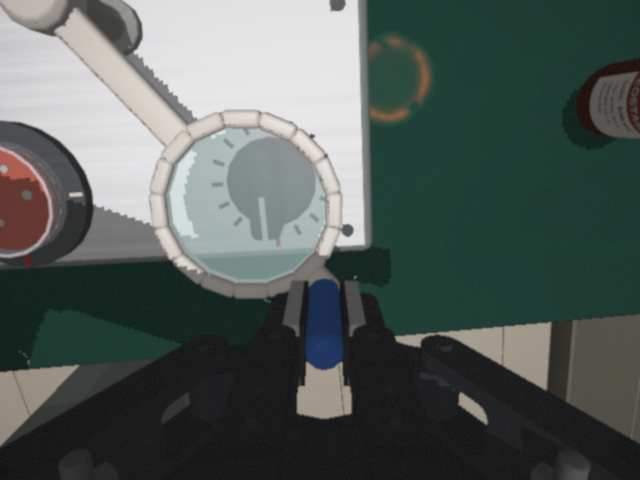

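send_rows:
  targets:
    - {"delta_pos":[-0.0068,-0.0083,-0.003],"angular":[0,0,4],"grip":0}
    - {"delta_pos":[-0.0131,-0.017,-0.003],"angular":[0,0,8],"grip":0}
    - {"delta_pos":[-0.0187,-0.0261,-0.003],"angular":[0,0,12],"grip":0}
    - {"delta_pos":[-0.0237,-0.0356,-0.003],"angular":[0,0,16],"grip":0}
    - {"delta_pos":[-0.028,-0.0454,-0.003],"angular":[0,0,20],"grip":0}

```text
time: 4.13
ee_pos: [0.4715, -0.41, 0.2789]
ee_rot: [-0.0, 0.974, -0.225, 0.001]
wrist_force: [2.5, -0.5, -2.3]
opening: 0.145
gripper_force: 59.2
```

send_rows:
  targets:
    - {"delta_pos":[-0.0068,-0.0083,0],"angular":[0,0,4],"grip":0}
    - {"delta_pos":[-0.0131,-0.017,0],"angular":[0,0,8],"grip":0}
    - {"delta_pos":[-0.0187,-0.0261,0],"angular":[0,0,12],"grip":0}
    - {"delta_pos":[-0.0237,-0.0356,0],"angular":[0,0,16],"grip":0}
    - {"delta_pos":[-0.028,-0.0454,0],"angular":[0,0,20],"grip":0}

```text
time: 4.55
ee_pos: [0.4663, -0.3569, 0.2789]
ee_rot: [-0.0, 0.92, -0.391, 0.001]
wrist_force: [4.1, -1.2, -4.7]
opening: 0.145
gripper_force: 59.1
```

send_rows:
  targets:
    - {"delta_pos":[-0.0068,-0.0083,0],"angular":[0,0,4],"grip":0}
    - {"delta_pos":[-0.0131,-0.017,0],"angular":[0,0,8],"grip":0}
    - {"delta_pos":[-0.0187,-0.0261,0],"angular":[0,0,12],"grip":0}
    - {"delta_pos":[-0.0237,-0.0356,0],"angular":[0,0,16],"grip":0}
    - {"delta_pos":[-0.028,-0.0454,0],"angular":[0,0,20],"grip":0}

```text
time: 4.97
ee_pos: [0.4795, -0.3053, 0.2789]
ee_rot: [-0.001, 0.839, -0.545, 0.001]
wrist_force: [4.3, -3.1, -5.4]
opening: 0.137
gripper_force: 59.0
```

send_rows:
  targets:
    - {"delta_pos":[-0.0068,-0.0083,0],"angular":[0,0,4],"grip":0}
    - {"delta_pos":[-0.0131,-0.017,0],"angular":[0,0,8],"grip":0}
    - {"delta_pos":[-0.0187,-0.0261,0],"angular":[0,0,12],"grip":0}
    - {"delta_pos":[-0.0187,-0.0261,0],"angular":[0,0,12],"grip":0}
    - {"delta_pos":[-0.0187,-0.0261,0],"angular":[0,0,12],"grip":0}

```text
time: 5.38
ee_pos: [0.4956, -0.2779, 0.2789]
ee_rot: [-0.0, 0.779, -0.627, 0.001]
wrist_force: [2.8, -2.0, -4.7]
opening: 0.145
gripper_force: 59.1
```

send_rows:
  targets:
    - {"delta_pos":[-0.0052,-0.0061,0],"angular":[0,0,3],"grip":0}
    - {"delta_pos":[-0.0101,-0.0126,0],"angular":[0,0,6],"grip":0}
    - {"delta_pos":[-0.0131,-0.017,0],"angular":[0,0,8],"grip":0}
    - {"delta_pos":[-0.0131,-0.017,0],"angular":[0,0,8],"grip":0}

```text
time: 5.72
ee_pos: [0.5084, -0.2628, 0.2789]
ee_rot: [0.002, 0.732, -0.681, -0.0]
wrist_force: [-1.6, -6.1, -3.1]
opening: 0.149
gripper_force: 59.4
```

send_rows:
  targets:
    - {"delta_pos":[-0.0035,-0.0041,0],"angular":[0,0,2],"grip":0}
    - {"delta_pos":[-0.0035,-0.0041,0],"angular":[0,0,2],"grip":0}

```text
time: 5.88
ee_pos: [0.5099, -0.2617, 0.2788]
ee_rot: [0.006, 0.72, -0.694, -0.001]
wrist_force: [-14.1, -17.5, -1.1]
opening: 0.141
gripper_force: 60.6
```

The stop is felt: 22 N at the expected place. Release, rise, and go over the knob.

send_rows:
  targets:
    - {"delta_pos":[0,0,0],"angular":[0,0,0],"grip":0.3}
    - {"delta_pos":[0,0,0],"angular":[0,0,0],"grip":0.5}
    - {"delta_pos":[0,0,0],"angular":[0,0,0],"grip":0.5}
    - {"delta_pos":[0,0,-0.03],"angular":[0,0,0],"grip":0.5}
    - {"delta_pos":[0,0,-0.065],"angular":[0,0,0],"grip":0.5}

```text
time: 6.3
ee_pos: [0.5124, -0.2576, 0.3421]
ee_rot: [0.001, 0.721, -0.693, -0.002]
wrist_force: [1.0, -0.5, -0.3]
opening: 0.503
gripper_force: 0.0
```

send_rows:
  targets:
    - {"delta_pos":[0.035,-0.004,0],"angular":[0,0,-7],"grip":0.5}
    - {"delta_pos":[0.07,-0.008,0],"angular":[0,0,-14],"grip":0.5}
    - {"delta_pos":[0.105,-0.012,0],"angular":[0,0,-21],"grip":0.5}
    - {"delta_pos":[0.14,-0.016,0],"angular":[0,0,-28],"grip":0.5}
    - {"delta_pos":[0.175,-0.02,0],"angular":[0,0,-35],"grip":0.5}

```text
time: 6.72
ee_pos: [0.5399, -0.4334, 0.3445]
ee_rot: [-0.0, 0.897, -0.441, 0.001]
wrist_force: [0.9, -0.5, -0.4]
opening: 0.498
gripper_force: 0.0
```

send_rows:
  targets:
    - {"delta_pos":[0,0,0],"angular":[0,0,-7],"grip":0.5}
    - {"delta_pos":[0,0,0],"angular":[0,0,-14],"grip":0.5}
    - {"delta_pos":[0,0,0],"angular":[0,0,-21],"grip":0.5}
    - {"delta_pos":[0,0,0],"angular":[0,0,-28],"grip":0.5}
    - {"delta_pos":[0,0,0],"angular":[0,0,-35],"grip":0.5}

```text
time: 7.13
ee_pos: [0.5398, -0.432, 0.3443]
ee_rot: [0.0, 0.988, -0.151, 0.001]
wrist_force: [-0.4, 0.5, 0.1]
opening: 0.502
gripper_force: 0.0
```

send_rows:
  targets:
    - {"delta_pos":[0,0,0],"angular":[0,0,-7],"grip":0.5}
    - {"delta_pos":[0,0,0],"angular":[0,0,-14],"grip":0.5}
    - {"delta_pos":[0,0,0],"angular":[0,0,-15],"grip":0.5}
    - {"delta_pos":[0,0,0],"angular":[0,0,-15],"grip":0.5}

```text
time: 7.47
ee_pos: [0.5398, -0.4319, 0.3442]
ee_rot: [0.0, 1.0, -0.025, 0.0]
wrist_force: [-0.3, 0.0, -0.4]
opening: 0.502
gripper_force: 0.0
```

Run:
```python
from h import *
s=observe();print(s['time'],s['ee_pos'],s['ee_rot'],s['joint_pos'].round(2),s['opening'])
m=camera_model("wrist");im=read_camera("wrist");cv2.imwrite("pics/w3.png",im[:,:,::-1])
b=[.5601,-.3673,-.0439]
print(proj(m,world(b,[[-.02,-.07,.077],[-.042,-.07,.077],pin(1.438,.14),[-.02,.07,.055]])).round(1))
for l in ["knob_bar"]:
    print(l,[(round(d['conf'],2),(np.array(d['extent'])*[640,480,640,480]).round(1).tolist()) for d in recognise("wrist",l)[:2]])
```

```text
7.4667 [ 0.53975782 -0.4319086   0.34423913] [ 1.07126673e-04  9.99681798e-01 -2.52214252e-02  4.13293805e-04] [-0.39  0.28  0.25 -0.   -1.53  1.91] 0.5016369469304675
[[330.6 239. ]
 [330.7 271.1]
 [ -4.4 346. ]
 [128.5 230.7]]
knob_bar [(0.92, [294.8, 195.6, 360.4, 269.8]), (0.4, [0.8, 77.7, 404.3, 356.1])]
```

View pics/w3.png

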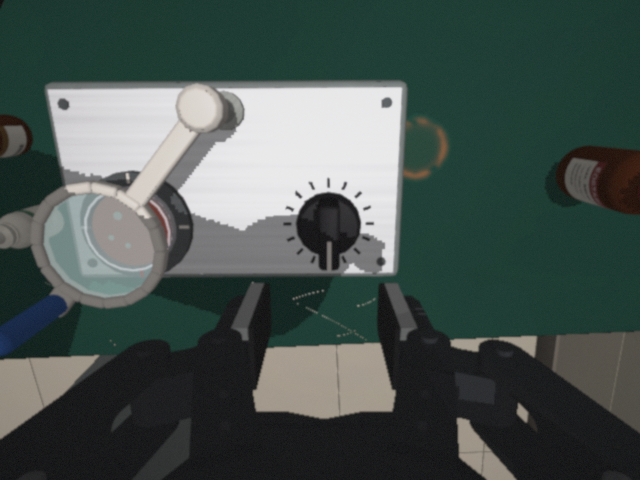

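The bar is at cols 319–340, ending at row 270, within 1 px of the prediction. The magnifier is over the dish. Descend and grip the bar.

send_rows:
  targets:
    - {"delta_pos":[-0.0026,0.0046,0.03],"angular":[0,0,0],"grip":0.5}
    - {"delta_pos":[-0.0026,0.0046,0.065],"angular":[0,0,0],"grip":0.5}
    - {"delta_pos":[-0.0026,0.0046,0.095],"angular":[0,0,0],"grip":0.5}
    - {"delta_pos":[-0.0026,0.0046,0.115],"angular":[0,0,0],"grip":0.5}
    - {"delta_pos":[-0.0026,0.0046,0.123],"angular":[0,0,0],"grip":0.5}

```text
time: 7.98
ee_pos: [0.5359, -0.4359, 0.2164]
ee_rot: [-0.002, 1.0, -0.026, -0.003]
wrist_force: [-2.4, 8.3, 10.4]
opening: 0.505
gripper_force: 9.1
```

send_rows:
  targets:
    - {"delta_pos":[0,0,0],"angular":[0,0,0],"grip":0.4}
    - {"delta_pos":[0,0,0],"angular":[0,0,0],"grip":0.2}
    - {"delta_pos":[0,0,0],"angular":[0,0,0],"grip":0}
    - {"delta_pos":[0,0,0],"angular":[0,0,0],"grip":0}
    - {"delta_pos":[0,0,0],"angular":[0,0,0],"grip":0}

```text
time: 8.4
ee_pos: [0.5374, -0.4355, 0.2229]
ee_rot: [-0.0, 1.0, -0.024, 0.001]
wrist_force: [-1.7, 7.9, 5.1]
opening: 0.151
gripper_force: 59.8
```

```bash
cat > o.py <<'E'
from h import *
s=observe();q=s['ee_rot'];print(s['time'],s['ee_pos'].round(4),'psi',np.degrees(2*np.arctan2(q[2],q[1])).round(2),'F',s['wrist_force'].round(1),'T',s['wrist_torque'].round(3),s['opening'],s['gripper_force'].round(1) if hasattr(s['gripper_force'],'round') else s['gripper_force'])
E
python3 o.py
```

```text
8.4 [ 0.5374 -0.4355  0.2229] psi -2.8 F [-1.7  7.9  5.1] T [2.515 0.567 0.   ] 0.15115513739929962 59.75065290927887
```

send_rows:
  targets:
    - {"delta_pos":[0,-0.001,-0.002],"angular":[0,0,0],"grip":0}
    - {"delta_pos":[0,-0.001,-0.002],"angular":[0,0,0],"grip":0}
    - {"delta_pos":[0,-0.001,-0.002],"angular":[0,0,0],"grip":0}

```text
time: 8.65
ee_pos: [0.5373, -0.4353, 0.2229]
ee_rot: [-0.0, 1.0, -0.025, 0.001]
wrist_force: [4.1, 1.9, -2.9]
opening: 0.15
gripper_force: 59.8
```

```bash
python3 o.py
python3 - <<'E'
from h import *
im=read_camera("wrist");cv2.imwrite("pics/w4.png",im[:,:,::-1])
E
```

```text
8.65 [ 0.5373 -0.4353  0.2229] psi -2.81 F [ 4.1  1.9 -2.9] T [ 0.412 -1.298  0.055] 0.15003086276405495 59.79900777339935
```

View pics/w4.png

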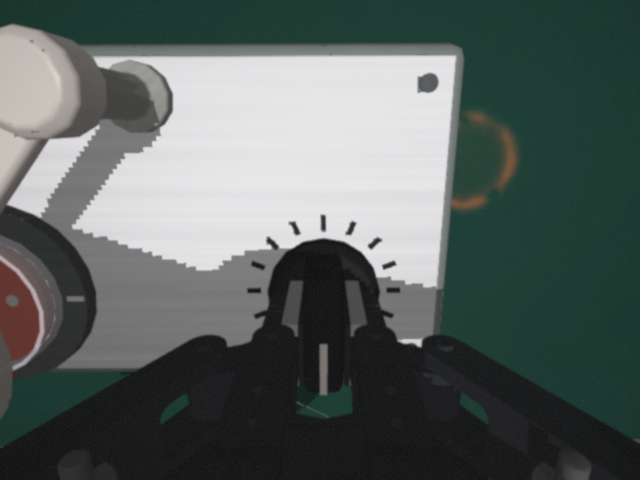

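The bar is held squarely between the pads. Turning the first click.

send_rows:
  targets:
    - {"delta_pos":[0,0,0],"angular":[0,0,3],"grip":0}
    - {"delta_pos":[0,0,0],"angular":[0,0,6],"grip":0}
    - {"delta_pos":[0,0,0],"angular":[0,0,8],"grip":0}

```text
time: 8.95
ee_pos: [0.5373, -0.4353, 0.2229]
ee_rot: [-0.0, 0.995, -0.095, 0.001]
wrist_force: [4.4, 0.8, -3.6]
opening: 0.152
gripper_force: 59.7
```

```bash
python3 o.py
```

```text
8.95 [ 0.5373 -0.4353  0.2229] psi -10.94 F [ 4.4  0.8 -3.6] T [ 0.306 -1.379  0.156] 0.15229953562425855 59.6932178735733
```

send_rows:
  targets:
    - {"delta_pos":[0,0,0],"angular":[0,0,4],"grip":0}
    - {"delta_pos":[0,0,0],"angular":[0,0,8],"grip":0}
    - {"delta_pos":[0,0,0],"angular":[0,0,12],"grip":0}
    - {"delta_pos":[0,0,0],"angular":[0,0,14.5],"grip":0}
    - {"delta_pos":[0,0,0],"angular":[0,0,14.5],"grip":0}

```text
time: 9.37
ee_pos: [0.5372, -0.4355, 0.2229]
ee_rot: [0.0, 0.976, -0.22, 0.001]
wrist_force: [4.4, 1.2, -2.9]
opening: 0.153
gripper_force: 59.7
```

```bash
python3 o.py
```

```text
9.3667 [ 0.5372 -0.4355  0.2229] psi -25.39 F [ 4.4  1.2 -2.9] T [ 0.081 -1.56  -0.   ] 0.15257225474563268 59.728150963783264
```

Torque rose to 0.156 N m and fell to zero at the first stop. Now the second, then the third.

send_rows:
  targets:
    - {"delta_pos":[0,0,0],"angular":[0,0,3],"grip":0}
    - {"delta_pos":[0,0,0],"angular":[0,0,6],"grip":0}
    - {"delta_pos":[0,0,0],"angular":[0,0,8],"grip":0}

```text
time: 9.62
ee_pos: [0.5372, -0.4356, 0.2229]
ee_rot: [0.0, 0.958, -0.287, 0.001]
wrist_force: [4.4, 1.2, -3.5]
opening: 0.15
gripper_force: 59.6
```

```bash
python3 o.py
```

```text
9.6167 [ 0.5372 -0.4356  0.2229] psi -33.34 F [ 4.4  1.2 -3.5] T [-0.094 -1.464  0.102] 0.15029378871573945 59.64619338512421
```

send_rows:
  targets:
    - {"delta_pos":[0,0,0],"angular":[0,0,4],"grip":0}
    - {"delta_pos":[0,0,0],"angular":[0,0,8],"grip":0}
    - {"delta_pos":[0,0,0],"angular":[0,0,12],"grip":0}
    - {"delta_pos":[0,0,0],"angular":[0,0,14.5],"grip":0}
    - {"delta_pos":[0,0,0],"angular":[0,0,14.5],"grip":0}

```text
time: 10.03
ee_pos: [0.5371, -0.4357, 0.2229]
ee_rot: [0.0, 0.914, -0.405, 0.001]
wrist_force: [4.9, -0.1, -2.9]
opening: 0.15
gripper_force: 59.7
```

```bash
python3 o.py
```

```text
10.0333 [ 0.5371 -0.4357  0.2229] psi -47.82 F [ 4.9 -0.1 -2.9] T [-0.259 -1.467  0.036] 0.14953194772501802 59.71161961555481
```

send_rows:
  targets:
    - {"delta_pos":[0,0,0],"angular":[0,0,3],"grip":0}
    - {"delta_pos":[0,0,0],"angular":[0,0,6],"grip":0}
    - {"delta_pos":[0,0,0],"angular":[0,0,8],"grip":0}

```text
time: 10.28
ee_pos: [0.537, -0.4357, 0.2229]
ee_rot: [0.0, 0.884, -0.468, 0.001]
wrist_force: [4.4, -1.4, -4.2]
opening: 0.147
gripper_force: 59.6
```

```bash
python3 o.py
```

```text
10.2833 [ 0.537  -0.4357  0.2229] psi -55.78 F [ 4.4 -1.4 -4.2] T [-0.351 -1.35   0.145] 0.14734685256267316 59.647053480148315
```

send_rows:
  targets:
    - {"delta_pos":[0,0,0],"angular":[0,0,4],"grip":0}
    - {"delta_pos":[0,0,0],"angular":[0,0,8],"grip":0}
    - {"delta_pos":[0,0,0],"angular":[0,0,12],"grip":0}
    - {"delta_pos":[0,0,0],"angular":[0,0,14.5],"grip":0}
    - {"delta_pos":[0,0,0],"angular":[0,0,14.5],"grip":0}

```text
time: 10.7
ee_pos: [0.5369, -0.4358, 0.2229]
ee_rot: [0.0, 0.818, -0.575, 0.0]
wrist_force: [4.1, -0.6, -3.5]
opening: 0.154
gripper_force: 59.7
```

```bash
python3 o.py
python3 - <<'E'
from h import *
im=read_camera("scene");cv2.imwrite("pics/s9.png",cv2.resize(im[200:430,220:480,::-1],None,fx=2.6,fy=2.6,interpolation=3))
m=camera_model("scene");b=[.5601,-.3673,-.0439]
print((proj(m,world(b,[pin(1.438,.14),pin(1.438,.092)]))-[220,200])*2.6)
E
```

```text
10.7 [ 0.5369 -0.4358  0.2229] psi -70.26 F [ 4.1 -0.6 -3.5] T [-0.505 -1.304  0.044] 0.15427928808702013 59.73728835582733
[[103.35554192  82.95822554]
 [108.22418742 153.9623836 ]]
```

View pics/s9.png

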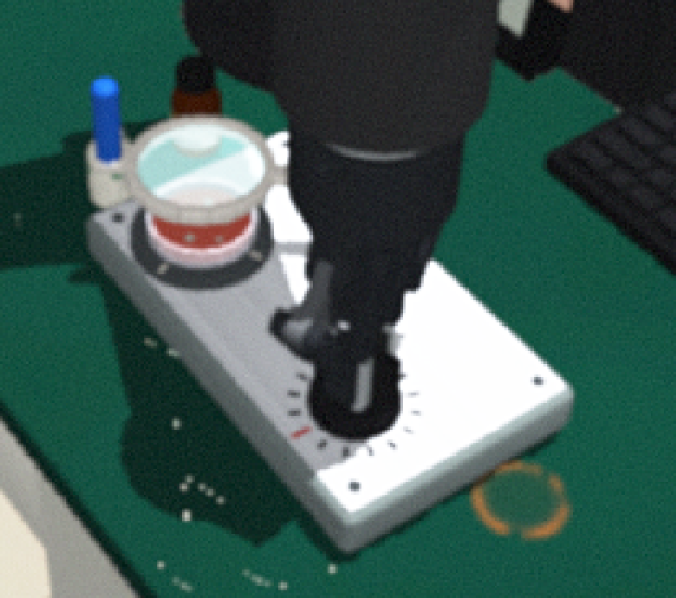

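The pin is at crop (104,80), against (103,83) predicted at the stop, and the bottles are standing where they were. The knob has turned 67.5° and is still gripped in the third stop. Let it settle, then hand in.

send_rows:
  targets:
    - {"delta_pos":[0,0,0],"angular":[0,0,0],"grip":0}
    - {"delta_pos":[0,0,0],"angular":[0,0,0],"grip":0}
    - {"delta_pos":[0,0,0],"angular":[0,0,0],"grip":0}
    - {"delta_pos":[0,0,0],"angular":[0,0,0],"grip":0}
    - {"delta_pos":[0,0,0],"angular":[0,0,0],"grip":0}

```text
time: 11.17
ee_pos: [0.5368, -0.4358, 0.2229]
ee_rot: [0.0, 0.818, -0.575, 0.0]
wrist_force: [4.3, -2.3, -3.8]
opening: 0.15
gripper_force: 59.7
```

```bash
python3 o.py; python3 -c "
from station import *
print(close_job())"
```

```text
11.1667 [ 0.5368 -0.4358  0.2229] psi -70.24 F [ 4.3 -2.3 -3.8] T [-0.847 -1.465  0.059] 0.15024737758855053 59.72341597080231
the job is handed in; nothing more can be done
None
```

The job is handed in at 11.2 s: the magnifier is at its stop over the dish, the knob has been turned three clicks clockwise and is still gripped in the third stop, and both bottles are standing undisturbed.

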